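# Flip the studio desk sign to live

### The arm

A 6-joint arm with a two-finger parallel gripper is mounted at the origin on the work surface. World frame = base frame: x ahead of the robot, y to its left, z up, the work surface at z = 0. Lengths are in m, angles in degrees, forces in N, time in s.
With the tool pointing down it reaches from about 0.4 to 0.825 m from the base axis. Payload 7 kg.
Tool frame: the origin (TCP) lies on the centre line of the jaws, within the pads' length; the fingertips stand 14 mm ahead of it and the grasp point (between the pads) lies 5 mm behind it; z points along the fingers, y is the line along which they close (so a half turn about z gives the same grasp; the last joint's range is limited). The gripper opens to 88 mm and grips with 3 to 60 N. Pads are 19 mm wide; open, the fingers measure 130 mm over their backs; the gripper's body (78 mm by 193 mm) begins 47 mm behind the grasp point.
Start: joints at [-57.519, 20.546, 0.682, 0, -70.136, -16.507], TCP at [0.186, -0.649, 0.241] pointing down, gripper open.
Joint ranges: [-176.03, 176.03], [-82.01, 121.73], [-58.28, 71.71], [-173.87, 95.51], [-174.79, -0.11], [-173.66, 173.66]. Speed limits (degrees/s): [136.94, 136.94, 172.46, 180, 180, 180].

### API

Orientations are given as [roll, pitch, yaw] about the fixed x, y, z axes, in that order (R = Rz(yaw) Ry(pitch) Rx(roll)).
In Python, from plant import r gives the robot as it stands.
- The arm moves only by the tool send_rows, never from a script. Its argument "steps" is a list of rows, each an object with "dp": the shift along the tool's x, y, z in mm, a list of three; "roll": the turn about the tool's z in rad; "jaw": the opening in per cent of the stroke, from 0 (shut) to 100 (fully open). In form: [{"dp": [tx, ty, tz], "roll": roll, "jaw": jaw}, ...]. A call has 1 to 5 rows; each row is the pose to reach, as a shift and turn from the pose commanded when the call began, along the tool's axes at that moment; what a row does not reach only later rows make up. A row lasts 1/8 s, in which the tool goes at most 62.5 mm and 10.7 degrees, less where a joint would pass 70% of its speed; a pose out of reach is approached as far as the arm can. A call with a gripper value outside its range is refused whole. The fingers move at their own pace and stop on an object; "newtons" is the grip in N (left out, the last holds). Time passes only in rows, so rows that repeat a pose let the fingers close. It gives the time, the measured TCP pose, the force, the opening and the grip force at its end, in the units of the state.
- r.get_state(): the state, without advancing time (a new reading comes with each control period).
- r.capture(name): name is "side" or "top"; returns a dict with "image" (384x512x3 uint8, blue, green, red), "K" (3x3 intrinsics, pixels), "rvec" (rotation vector, rad) and "tvec" (3), from world to camera coordinates, as OpenCV has them. Camera axes: x right, y down, z forward; pixel columns grow to the right and rows downward; lengths in m; the calibration is good to about 2 mm. A picture is of the moment at which its call begins. There is no depth.
- r.close_job(): hands the job in; it is judged then, once.
The state is a dict: "time_s": time; "joints": joint angles; "qd": joint speeds; "joint_torque": joint torques, N m; "tcp_pos": TCP position; "eef_rot": TCP orientation; "contact_force": force on the tool from outside, world axes, zero at the start; "moment": the same for the moment, N m; "gripper_width": finger opening in m; "gripper_force": force on a finger pad.
Only numpy, scipy, OpenCV 4.12 (cv2) and the standard library are available. Lean on these libraries where they do the work, as an engineer would, in place of code of your own. Each camera call takes 0.05 s, during which the arm holds its last target. There are 200 camera calls.

### The job

We are about to go on air: flip the two-sided sign on the studio desk half a turn over in its stand, so that the side with the plain microphone (the one without the slash) faces the guests across the desk, away from the robot. Leave the sign standing straight up, and leave the desk microphone, the headphones and the mug where they are.

Things in the scene. Friction and masses are not known exactly. Their poses are not given: they have to be found in the camera images.
- stand: Dark steel sign stand screwed to the desk. Origin: centre of its underside, on the desk; x level, pointing to the guests' side (away from the robot; yaw up to 0.35 rad), y along the pivot axis. Base plate 90 mm along x, 250 mm along y, 6 mm thick. Flat uprights at y +-110 mm, 22 mm wide along x, tops 122 mm above the desk, thumb nuts outside them. Only the sign is between them; nothing above it.
- pivot (a point): Centre of the sign's level pivot axis, 105 mm above the stand's origin, fixed to the stand and with the stand's axes (y along the pivot axis, x to the guests, z up).
- plate (a point): The sign's centre (same point as pivot), turning with it: smooth, slippery white acrylic plate 8 mm thick (x), 190 mm along the pivot (y), 110 mm high (z: 55 mm either side), long edges rounded, balanced, 200 g. On each face a raised black microphone, 2.5 mm proud: slashed on its own +x face, plain on its own -x face (upside down with respect to its z, so right way up once turned half over).
- sign (a joint): Sign angle, rad. 0: upright, slashed side to the guests. Growing: top edge tips to the guests (+x) and down. 3.14 or -3.14: half turned over, upright, plain microphone to the guests, right way up. It turns a full turn either way with no stop or click before; friction (0.06 N m, about 1 N at its edge) holds it at any angle. Starts within 0.4 of 0.
- mic: Loose gooseneck desk microphone, 1.1 kg, black: round base 136 mm across, neck rising to 0.26 m and bending to the base's +x side, where the foam head reaches 0.20 m out at 0.31 m height. Origin: centre of the base's underside. On one side of the stand (the headphones on the other), to be left alone.
- headphones: Loose black closed-back headphones lying on the desk, 280 g: two round ear cups of 86 mm standing on edge, 184 mm over both along y, the headband lying behind them to 171 mm towards -x. Origin: on the desk, midway below the cup centres. To be left alone.
- mug: Loose white mug, 82 mm across, 92 mm tall, with a handle to its +y side. Origin: centre of the underside. Stands on the guests' side of the stand, before its -y half. To be left alone.

How it is judged (in metres and radians):
At the end, for the whole second after the job is handed in: The sign is turned half over, either way round (joint within 0.17 rad, about 10 degrees, of 3.14 or -3.14), so that the plain microphone faces the guests, and is at rest ((value of joint sign between 2.97 and 3.31 rad or value of joint sign between -3.31 and -2.97 rad) and velocity of joint sign between -0.1 and 0.1 rad/s); the robot touches nothing.
It fails at once if the desk microphone is moved more than 40 mm or tipped (distance of mic from where it was at the start of the episode above 0.04 m or angle between mic's own z axis and vertical above 0.35 rad).
It fails at once if the headphones are moved more than 40 mm or tipped (distance of headphones from where it was at the start of the episode above 0.04 m or angle between headphones's own z axis and vertical above 0.5 rad).
It fails at once if the mug is moved more than 40 mm or tipped (distance of mug from where it was at the start of the episode above 0.04 m or angle between mug's own z axis and vertical above 0.35 rad).
It also fails if it takes over 51 s, if anything falls off the work surface, if the arm or the gripper's body presses on something with over 40 N, if the wrist force passes 120 N, or if a joint passes its speed limit or range.

## Working session

There is one attempt and no reset: what is moved stays moved. The work goes in short steps, Python scripts to look and compute and a tool call to move; the robot and the scene stay as the last step left them, time stands still between calls to the robot, and variables do not carry over. Pictures are saved under pics/ and viewed, at most 10 in all, crops included, and the job is handed in when it is done.

Besides the shell and the picture viewer there is one more tool, called after ">>>" by a JSON object that holds its "name" and its "arguments". send_rows: Moves the arm, as the interface text tells. Its arguments: {"type":"object","properties":{"steps":{"type":"array","items":{"type":"object","properties":{"dp":{"type":"array","items":{"type":"number"}},"roll":{"type":"number"},"jaw":{"type":"number"}}}},"newtons":{"type":"number"}},"required":["steps"]}

```bash
mkdir -p pics; ls
python3 - <<'E'
from plant import r
import cv2,numpy as np
for n in("side","top"):
    c=r.capture(n); cv2.imwrite(f"pics/{n}0.png",c["image"]); np.savez(f"pics/{n}.npz",**{k:np.array(c[k]) for k in("K","rvec","tvec")})
    R=cv2.Rodrigues(np.array(c["rvec"]))[0]; print(n,(-R.T@np.array(c["tvec"]).reshape(3)).round(3), R[2].round(2))
print(r.get_state())
E
```

```text
pics
side [0.172 0.883 0.767] [ 0.4  -0.71 -0.58]
top [0.457 0.039 1.233] [ 0.15 -0.01 -0.99]
{'time_s': 0.1, 'joints': array([-5.75187853e+01,  2.05859723e+01,  6.39164083e-01, -1.77827838e-02,
       -7.01353918e+01, -1.65068683e+01]), 'qd': array([-0.02660972,  0.01798886,  0.0620865 , -0.08454634, -0.03437442,
        0.04065404]), 'joint_torque': array([-8.29957389e-04, -5.84165168e+01,  2.93750310e+01,  7.01557383e+00,
        1.01311514e-02, -6.58659746e-05]), 'tcp_pos': array([ 0.18562701, -0.6485432 ,  0.23973262]), 'eef_rot': array([ 1.79916437e+02, -7.32871130e-03, -1.64031703e+02]), 'contact_force': array([-0.11517303,  0.19646485, -0.84286008]), 'moment': array([ 0.0218344 , -0.05566901, -0.07752503]), 'gripper_force': 0.0, 'gripper_width': 0.08768557274344646}
```

View pics/side0.png

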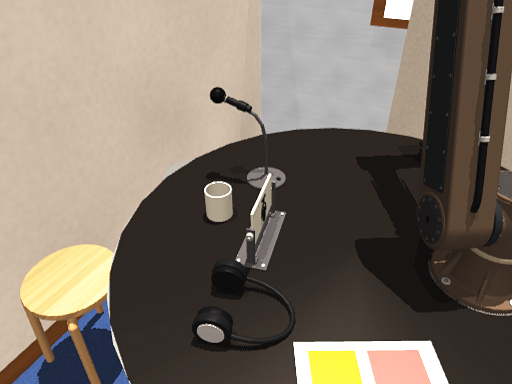

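View pics/top0.png

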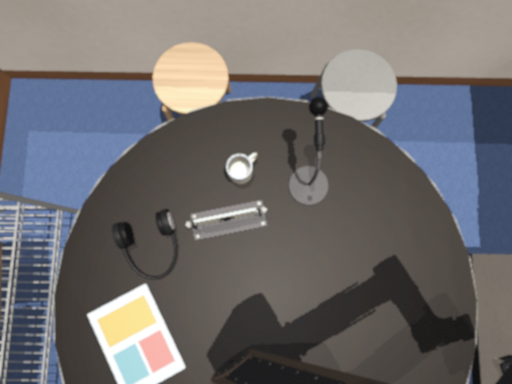

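The side view shows the stand around (262,235), the headphones in front of it and the mug and microphone behind. The top view shows the stand around (228,220), the mug at (240,168), the microphone base at (309,185) and the headphones at (145,230). I'll enlarge the stand in both.

Run:
```python
import cv2,numpy as np
a=cv2.resize(cv2.imread("pics/top0.png")[185:250,175:285],None,fx=7,fy=7,interpolation=cv2.INTER_CUBIC)
cv2.imwrite("pics/top0c.png",a)
b=cv2.resize(cv2.imread("pics/side0.png")[165:275,200:320],None,fx=5,fy=5,interpolation=cv2.INTER_CUBIC)
cv2.imwrite("pics/side0c.png",b)
```

```text
(no output)
```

View pics/top0c.png

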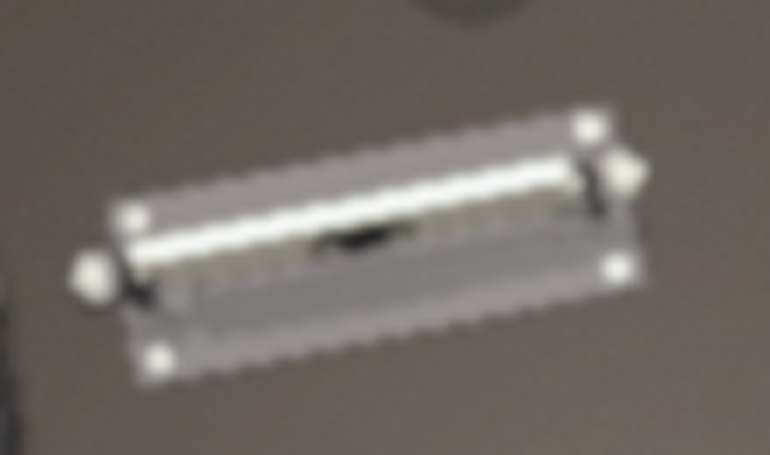

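View pics/side0c.png

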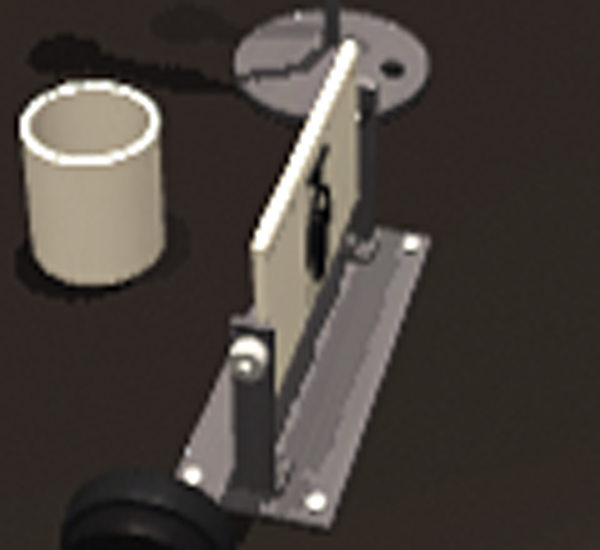

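The top crop shows the base plate corners at about (110,203), (607,107), (645,283) and (143,382), with the plate's bright top edge running from (135,250) to (573,168). In the side crop the top edge runs from (260,243) to (351,45), and the plain microphone faces the robot. Next I'll fit the pose.

```bash
cat > h.py <<'E'
import cv2,numpy as np
from scipy.optimize import least_squares
C={n:np.load(f"pics/{n}.npz") for n in("side","top")}
def proj(n,P):
    c=C[n]; return cv2.projectPoints(np.atleast_2d(np.float64(P)),c["rvec"],c["tvec"],c["K"],None)[0][:,0]
def ray(n,uv,z):
    c=C[n]; R=cv2.Rodrigues(c["rvec"])[0]; d=R.T@np.linalg.inv(c["K"])@np.r_[uv,1]; o=-R.T@c["tvec"].reshape(3)
    return o+d*(z-o[2])/d[2]
def world(p,L):
    c,s=np.cos(p[2]),np.sin(p[2]); L=np.atleast_2d(L); return np.c_[p[0]+c*L[:,0]-s*L[:,1],p[1]+s*L[:,0]+c*L[:,1],L[:,2]]
def plate(p,th,x,y,z): return world(p,[[x*np.cos(th)+z*np.sin(th),y,.105-x*np.sin(th)+z*np.cos(th)]])
E
python3 - <<'E'
from h import *
T=(np.array([[110,203],[607,107],[645,283],[143,382]])+.5)/7-.5+[175,185]
base=[[.045,.125,.006],[.045,-.125,.006],[-.045,-.125,.006],[-.045,.125,.006]]
te=(np.array([[135,252],[573,168]])+.5)/7-.5+[175,185]
se=(np.array([[260,243],[351,45]])+.5)/5-.5+[200,165]
sb=(np.array([[330,525],[432,237]])+.5)/5-.5+[200,165]
def f(v):
    p,th=v[:3],v[3]
    e=np.vstack([plate(p,th,0,y,.055) for y in(.095,-.095)])
    return np.r_[proj("top",world(p,base))-T,proj("top",e)-te,proj("side",e)-se,proj("side",world(p,[base[3],base[2]]))-sb].ravel()
s=least_squares(f,[.6,.05,.15,0]);print(s.x,f(s.x).round(1).reshape(-1,2).tolist())
p,th=s.x[:3],s.x[3]
print("top edge",plate(p,th,0,0,.055),"mug",ray("top",[240,167],.092),"micbase",ray("top",[309,185],0.01),"cups",ray("top",[165,222],.043),ray("top",[123,235],.043),"mic head",ray("top",[318,106],.31))
E
```

```text
[0.55606853 0.12915167 0.20911384 0.01815094] [[-0.7, -0.2], [0.6, -0.7], [0.4, 0.1], [-0.9, 0.5], [-0.9, 0.3], [-0.5, -0.1], [-0.3, -0.3], [0.6, -1.4], [0.1, -0.4], [0.4, -0.7]]
top edge [[0.55704503 0.1293589  0.15999094]] mug [0.71784859 0.08924954 0.092     ] micbase [ 0.67675726 -0.1448434   0.01      ] cups [0.54134826 0.33350614 0.043     ] [0.49729636 0.4679259  0.043     ] mic head [ 0.83779654 -0.12570422  0.31      ]
```

The stand is at (0.556, 0.129) with yaw 0.209 rad, and the sign angle is about 0.02; residuals are under 1.5 px. The tool's x axis is almost the stand's −x, 4° off. The plan, with closed fingers at stand y = −50 mm to miss the relief:
1. Push the top edge over towards the guests.
2. Press that half down past level.
3. Push the raised edge upright from the robot's side.

>>> {"name": "send_rows", "arguments": {"steps": [{"dp":[-34,40,0],"roll":0,"jaw":0},{"dp":[-68,80,0],"roll":0,"jaw":0},{"dp":[-101,120,0],"roll":0,"jaw":0},{"dp":[-135,160,0],"roll":0,"jaw":0},{"dp":[-169,200,0],"roll":0,"jaw":0}], "newtons": 10}}

```text
time_s: 0.72
tcp_pos: [0.2934, -0.4085, 0.2403]
eef_rot: [180.0, -0.0, -164.0]
contact_force: [1.3, 0.2, 0.6]
gripper_width: 0.0432
gripper_force: 0.0
```

>>> {"name": "send_rows", "arguments": {"steps": [{"dp":[-34,40,0],"roll":0,"jaw":0},{"dp":[-68,80,0],"roll":0,"jaw":0},{"dp":[-101,120,0],"roll":0,"jaw":0},{"dp":[-135,160,0],"roll":0,"jaw":0},{"dp":[-169,200,0],"roll":0,"jaw":0}]}}

```text
time_s: 1.35
tcp_pos: [0.4008, -0.1697, 0.2406]
eef_rot: [180.0, 0.0, -164.0]
contact_force: [0.7, -0.9, -0.1]
gripper_width: 0.0005
gripper_force: 0.0
```

>>> {"name": "send_rows", "arguments": {"steps": [{"dp":[-34,40,0],"roll":0.02,"jaw":0},{"dp":[-68,80,0],"roll":0.04,"jaw":0},{"dp":[-101,120,0],"roll":0.07,"jaw":0},{"dp":[-135,160,0],"roll":0.07,"jaw":0},{"dp":[-169,200,0],"roll":0.07,"jaw":0}]}}

```text
time_s: 1.98
tcp_pos: [0.5083, 0.0691, 0.2405]
eef_rot: [180.0, -0.0, -168.0]
contact_force: [1.2, -0.7, -0.0]
gripper_width: 0.0008
gripper_force: 0.0
```

>>> {"name": "send_rows", "arguments": {"steps": [{"dp":[0,0,25],"roll":0,"jaw":0},{"dp":[0,0,50],"roll":0,"jaw":0},{"dp":[0,0,75],"roll":0,"jaw":0},{"dp":[0,0,83],"roll":0,"jaw":0},{"dp":[0,0,83],"roll":0,"jaw":0}]}}

```text
time_s: 2.6
tcp_pos: [0.508, 0.0673, 0.1575]
eef_rot: [-180.0, -0.0, -168.0]
contact_force: [0.5, -0.3, 0.3]
gripper_width: 0.0004
gripper_force: 0.0
```

>>> {"name": "send_rows", "arguments": {"steps": [{"dp":[-25,0,0],"roll":0,"jaw":0},{"dp":[-45,0,0],"roll":0,"jaw":0},{"dp":[-55,0,1.5],"roll":0,"jaw":0},{"dp":[-65,0,4],"roll":0,"jaw":0},{"dp":[-73,0,9],"roll":0,"jaw":0}]}}

```text
time_s: 3.22
tcp_pos: [0.58, 0.0827, 0.1489]
eef_rot: [180.0, 0.1, -168.0]
contact_force: [-0.5, -0.2, 2.9]
gripper_width: 0.0005
gripper_force: 0.9
```

Run:
```python
from plant import r
import cv2,numpy as np
a=r.capture("side")["image"][140:285,180:340]; b=r.capture("top")["image"][165:265,165:290]
a=cv2.resize(a,(400,362),interpolation=3); b=cv2.resize(b,(400,320),interpolation=3)
cv2.imwrite("pics/s1.png",np.hstack([a,cv2.copyMakeBorder(b,0,42,0,0,0)]))
```

```text
(no output)
```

View pics/s1.png

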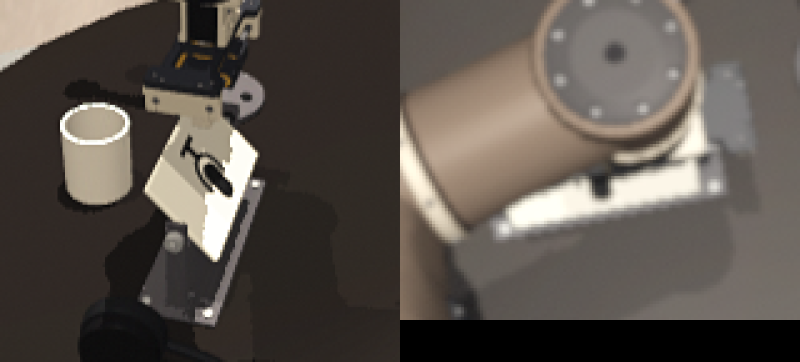

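The combined picture shows the plate tipped about 45–50° towards the guests, with the fingertips on its upper half (side crop around (205,115)). The mug, at (95,150), is clear. I'll carry on along the arc and past level.

>>> {"name": "send_rows", "arguments": {"steps": [{"dp":[-8,0,7],"roll":0,"jaw":0},{"dp":[-11,0,13],"roll":0,"jaw":0},{"dp":[-14,0,19],"roll":0,"jaw":0},{"dp":[-21,0,28],"roll":0,"jaw":0},{"dp":[-28,0,37],"roll":0,"jaw":0}]}}

```text
time_s: 3.95
tcp_pos: [0.6075, 0.0885, 0.1111]
eef_rot: [180.0, 0.0, -168.0]
contact_force: [-0.5, 0.4, 2.5]
gripper_width: 0.0004
gripper_force: 0.9
```

>>> {"name": "send_rows", "arguments": {"steps": [{"dp":[-2,0,5],"roll":0,"jaw":0},{"dp":[-3,0,10],"roll":0,"jaw":0},{"dp":[-3,0,15],"roll":0,"jaw":0},{"dp":[-3,0,15],"roll":0,"jaw":0}]}}

```text
time_s: 4.45
tcp_pos: [0.6095, 0.0889, 0.0962]
eef_rot: [-180.0, -0.0, -168.0]
contact_force: [-0.2, 0.4, -0.0]
gripper_width: 0.0005
gripper_force: 0.0
```

Run:
```python
from plant import r
import cv2,numpy as np
a=r.capture("side")["image"][140:285,180:340]; b=r.capture("top")["image"][165:265,165:290]
a=cv2.resize(a,(400,362),interpolation=3); b=cv2.resize(b,(400,320),interpolation=3)
cv2.imwrite("pics/s2.png",np.hstack([a,cv2.copyMakeBorder(b,0,42,0,0,0)]))
```

```text
(no output)
```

View pics/s2.png

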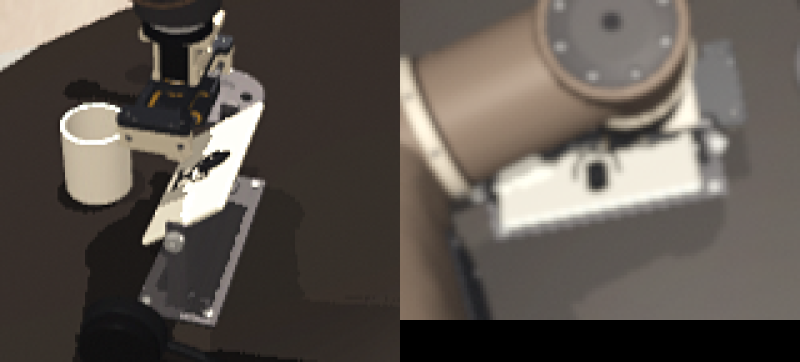

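The plate is now past level: the plain-side edge nearest the robot is raised and the contact force is gone. Now I'll lift, go back behind it and lower on the robot's side.

>>> {"name": "send_rows", "arguments": {"steps": [{"dp":[0,0,-30],"roll":0,"jaw":0},{"dp":[0,0,-65],"roll":0,"jaw":0},{"dp":[0,0,-100],"roll":0,"jaw":0},{"dp":[40,0,-100],"roll":0,"jaw":0},{"dp":[80,0,-100],"roll":0,"jaw":0}]}}

```text
time_s: 5.18
tcp_pos: [0.5305, 0.0722, 0.1968]
eef_rot: [180.0, 0.0, -168.1]
contact_force: [-0.3, -0.3, 0.7]
gripper_width: 0.0006
gripper_force: 0.0
```

>>> {"name": "send_rows", "arguments": {"steps": [{"dp":[45,0,0],"roll":0,"jaw":0},{"dp":[45,0,20],"roll":0,"jaw":0},{"dp":[45,0,42],"roll":0,"jaw":0},{"dp":[45,0,64],"roll":0,"jaw":0},{"dp":[45,0,64],"roll":0,"jaw":0}]}}

```text
time_s: 5.8
tcp_pos: [0.4863, 0.0625, 0.1315]
eef_rot: [-180.0, -0.2, -168.1]
contact_force: [-0.1, -0.2, 0.9]
gripper_width: 0.0006
gripper_force: 0.0
```

Run:
```python
from plant import r
import cv2,numpy as np
a=r.capture("side")["image"][140:285,180:340]; b=r.capture("top")["image"][165:265,165:290]
a=cv2.resize(a,(400,362),interpolation=3); b=cv2.resize(b,(400,320),interpolation=3)
cv2.imwrite("pics/s3.png",np.hstack([a,cv2.copyMakeBorder(b,0,42,0,0,0)]))
```

```text
(no output)
```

View pics/s3.png

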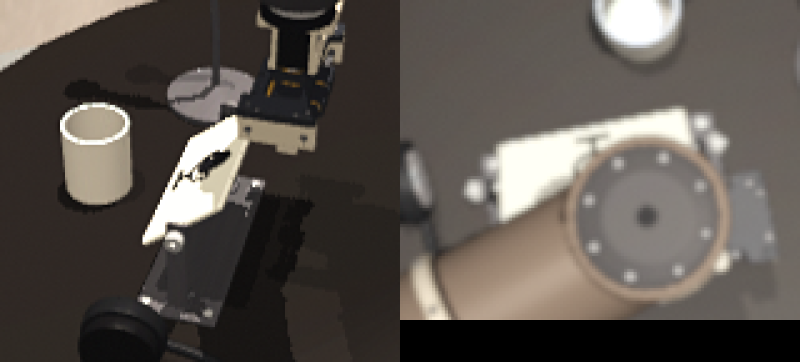

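Run:
```python
from h import *
p=[.556,.1291,.209]
for d in range(80,146,5):
    th=np.radians(d)
    print(d,[((proj("side",plate(p,th,0,y,z))[0]-[180,140])*2.5).round().tolist() for y,z in((.095,.055),(.095,-.055),(-.095,.055),(-.095,-.055))])
```

```text
80 [[129.0, 208.0], [232.0, 242.0], [181.0, 107.0], [271.0, 134.0]]
85 [[129.0, 211.0], [232.0, 238.0], [181.0, 110.0], [272.0, 131.0]]
90 [[128.0, 215.0], [233.0, 235.0], [181.0, 113.0], [273.0, 128.0]]
95 [[129.0, 219.0], [233.0, 231.0], [181.0, 117.0], [273.0, 124.0]]
100 [[130.0, 222.0], [232.0, 227.0], [181.0, 120.0], [272.0, 121.0]]
105 [[131.0, 226.0], [231.0, 223.0], [182.0, 123.0], [271.0, 117.0]]
110 [[132.0, 229.0], [230.0, 220.0], [183.0, 127.0], [270.0, 114.0]]
115 [[134.0, 233.0], [228.0, 216.0], [185.0, 130.0], [269.0, 111.0]]
120 [[136.0, 236.0], [226.0, 212.0], [187.0, 133.0], [267.0, 107.0]]
125 [[139.0, 240.0], [224.0, 209.0], [189.0, 136.0], [265.0, 104.0]]
130 [[142.0, 243.0], [221.0, 205.0], [191.0, 139.0], [263.0, 101.0]]
135 [[145.0, 246.0], [218.0, 202.0], [194.0, 142.0], [260.0, 98.0]]
140 [[148.0, 249.0], [214.0, 199.0], [197.0, 145.0], [257.0, 95.0]]
145 [[151.0, 252.0], [210.0, 196.0], [200.0, 147.0], [254.0, 92.0]]
```

The near corner at (145,243) means about 130°, so I'll push the raised edge towards upright.

>>> {"name": "send_rows", "arguments": {"steps": [{"dp":[-15,0,0],"roll":0,"jaw":0},{"dp":[-30,0,0],"roll":0,"jaw":0},{"dp":[-45,0,0],"roll":0,"jaw":0},{"dp":[-58,0,0],"roll":0,"jaw":0},{"dp":[-68,0,0],"roll":0,"jaw":0}]}}

```text
time_s: 6.52
tcp_pos: [0.5548, 0.0772, 0.1323]
eef_rot: [-180.0, -0.0, -168.0]
contact_force: [-3.9, -0.8, 1.7]
gripper_width: 0.0004
gripper_force: 2.2
```

>>> {"name": "send_rows", "arguments": {"steps": [{"dp":[0,0,0],"roll":0,"jaw":0},{"dp":[20,0,0],"roll":0,"jaw":0},{"dp":[50,0,0],"roll":0,"jaw":0},{"dp":[90,0,-30],"roll":0,"jaw":0},{"dp":[90,0,-30],"roll":0,"jaw":0}]}}

```text
time_s: 7.15
tcp_pos: [0.4651, 0.0585, 0.1648]
eef_rot: [179.9, 0.3, -168.0]
contact_force: [1.8, 0.2, 1.1]
gripper_width: 0.0003
gripper_force: 0.0
```

Run:
```python
from plant import r
import cv2,numpy as np
from h import *
a=r.capture("side")["image"][165:275,200:320]
cv2.imwrite("pics/s4.png",cv2.resize(a,None,fx=5,fy=5,interpolation=3))
p=[.556,.1291,.209]
for d in (165,172,180,188,195):
    th=np.radians(d)
    print(d,[((proj("side",plate(p,th,0,y,z))[0]-[200,165])*5).round().tolist() for y,z in((.095,-.055),(-.095,-.055))])
```

```text
165 [[287.0, 248.0], [378.0, 43.0]]
172 [[274.0, 243.0], [367.0, 39.0]]
180 [[259.0, 240.0], [354.0, 36.0]]
188 [[244.0, 238.0], [341.0, 35.0]]
195 [[231.0, 238.0], [329.0, 35.0]]
```

View pics/s4.png

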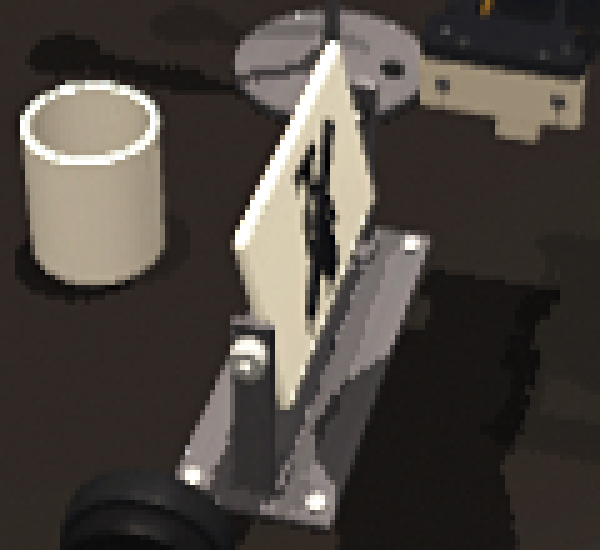

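The slashed side now faces the robot, but the top edge runs from (240,243) to (335,43), which is about 190°. That leans roughly 10° too far towards the guests. I'll go over to the guests' side and ease it back with the finger flank.

>>> {"name": "send_rows", "arguments": {"steps": [{"dp":[0,0,-30],"roll":0,"jaw":0},{"dp":[0,0,-61],"roll":0,"jaw":0},{"dp":[-40,0,-61],"roll":0,"jaw":0},{"dp":[-80,0,-61],"roll":0,"jaw":0},{"dp":[-120,0,-61],"roll":0,"jaw":0}]}}

```text
time_s: 7.82
tcp_pos: [0.5853, 0.0838, 0.2229]
eef_rot: [180.0, 0.0, -168.0]
contact_force: [-0.2, 0.6, 0.8]
gripper_width: 0.0004
gripper_force: 0.0
```

>>> {"name": "send_rows", "arguments": {"steps": [{"dp":[-39,0,0],"roll":0,"jaw":0},{"dp":[-39,0,25],"roll":0,"jaw":0},{"dp":[-39,0,50],"roll":0,"jaw":0},{"dp":[-39,0,76],"roll":0,"jaw":0},{"dp":[-39,0,76],"roll":0,"jaw":0}]}}

```text
time_s: 8.45
tcp_pos: [0.6206, 0.091, 0.1445]
eef_rot: [-180.0, -0.3, -168.1]
contact_force: [0.1, 0.4, 0.6]
gripper_width: 0.0001
gripper_force: 0.0
```

Run:
```python
from plant import r
import numpy as np
s=r.get_state();d=s["tcp_pos"][:2]-[.556,.1291];a=.209;print(d@[np.cos(a),np.sin(a)],d@[-np.sin(a),np.cos(a)],s["tcp_pos"][2],s["contact_force"])
```

```text
0.055339221142546184 -0.0506361275277904 0.14454163592142288 [0.13244307 0.43426602 0.58772013]
```

Stand x is +55 mm, and the goal is about +15 mm, so I move 40 mm back, slowly, and then withdraw.

>>> {"name": "send_rows", "arguments": {"steps": [{"dp":[15,0,0],"roll":0,"jaw":0},{"dp":[28,0,0],"roll":0,"jaw":0},{"dp":[35,0,0],"roll":0,"jaw":0},{"dp":[39,0,0],"roll":0,"jaw":0},{"dp":[40,0,0],"roll":0,"jaw":0}]}}

```text
time_s: 9.07
tcp_pos: [0.5826, 0.0833, 0.1482]
eef_rot: [180.0, 0.1, -168.0]
contact_force: [0.9, 0.4, 1.1]
gripper_width: 0.0003
gripper_force: 0.6
```

>>> {"name": "send_rows", "arguments": {"steps": [{"dp":[-15,0,0],"roll":0,"jaw":0},{"dp":[-35,0,0],"roll":0,"jaw":0},{"dp":[-40,0,-35],"roll":0,"jaw":0},{"dp":[-40,0,-80],"roll":0,"jaw":0},{"dp":[-40,0,-100],"roll":0,"jaw":0}]}}

```text
time_s: 9.7
tcp_pos: [0.6234, 0.0918, 0.2498]
eef_rot: [-180.0, 0.1, -168.0]
contact_force: [0.0, 0.3, 0.2]
gripper_width: 0.0004
gripper_force: 0.0
```

>>> {"name": "send_rows", "arguments": {"steps": [{"dp":[45,0,0],"roll":0,"jaw":0},{"dp":[90,0,0],"roll":0,"jaw":0},{"dp":[135,0,0],"roll":0,"jaw":0},{"dp":[160,0,0],"roll":0,"jaw":0},{"dp":[160,0,0],"roll":0,"jaw":0}]}}

```text
time_s: 10.32
tcp_pos: [0.4645, 0.0582, 0.2481]
eef_rot: [180.0, 0.0, -168.0]
contact_force: [0.4, 0.9, -0.1]
gripper_width: 0.0007
gripper_force: 0.0
```

Run:
```python
from plant import r
import cv2
cv2.imwrite("pics/s5.png",cv2.resize(r.capture("side")["image"][165:275,200:320],None,fx=5,fy=5,interpolation=3))
```

```text
(no output)
```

View pics/s5.png

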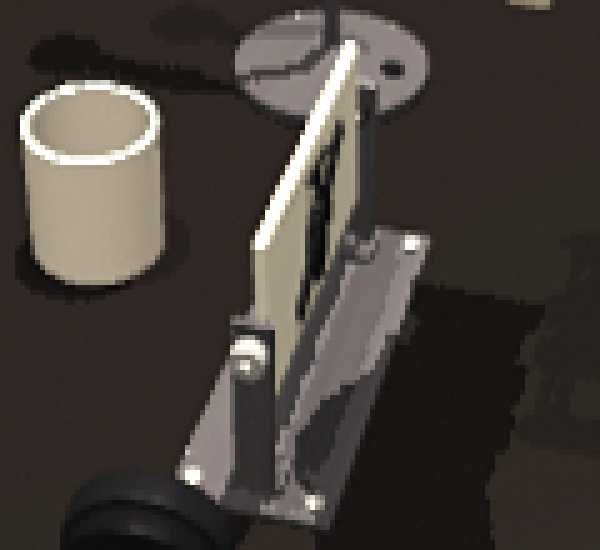

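The top edge now runs from (260,243) to (351,45), so the sign is upright to within about 1–2°. The slashed side faces the robot, the mug and other items haven't moved, and the arm is clear. I'm handing in.

```bash
python3 -c "
from plant import r
print(r.close_job())"
```

```text
the job is handed in; nothing more can be done
None
```

The job is handed in: the sign is turned half over and standing upright to within about 2° by the last picture, with the plain microphone facing the guests and the desk microphone, headphones and mug left alone; the hand-in gave no verdict.

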